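# Fire the spring-return igniter knob

### The arm

A 7-joint arm with a two-finger parallel gripper is mounted at the origin on a cart in front of the work surface, level with it; the furniture and walls round the work are solid. World frame = base frame: x ahead of the robot, y to its left, z up, the work surface at z = 0. Lengths are in m, angles in rad, forces in N, time in s.
With the tool pointing down it reaches from about 0.4 to 0.9 m from the base axis. Payload 5.5 kg.
Tool frame: the origin (TCP) lies on the centre line of the jaws, within the pads' length; the fingertips stand 8 mm ahead of it and the grasp point (between the pads) lies 11 mm behind it; z points along the fingers, y is the line along which they close (so a half turn about z gives the same grasp; the last joint's range is limited). The gripper opens to 85 mm and grips with 20 to 120 N. Pads are 22 mm wide; open, the fingers measure 114 mm over their backs; the gripper's body (76 mm by 85 mm) begins 54 mm behind the grasp point. The pads swing forward as they close: fully open they stand 13 mm farther back than shut.
Start: joints at [-0.839, 0.501, -0.427, 1.55, 0.221, 1.138, -0.21], TCP at [0.294, 0.58, 0.239] pointing down, gripper open.
Joint ranges: [-2.88, 2.88], [-0.31, 2.03], [-1.54, 1.56], [0.2, 2.42], [-1.41, 4.55], [0.19, 2.02], [-2.57, 2.57]. Speed limits (rad/s): [2.57, 2.57, 3.14, 3.14, 3.14, 3.14, 3.14].

### API

Orientations are given as a 3x3 rotation matrix whose columns are the frame's x, y, z axes.
In Python, from cell import * gives the robot as it stands.
- The arm moves only by the tool play_rows, never from a script. Its argument "motion" is a list of rows, each a list of 4 numbers: the shift along the tool's x, y, z in mm, then the turn about the tool's z in degrees. A call has 1 to 10 rows; each row is the pose to reach, as a shift and turn from the pose commanded when the call began, along the tool's axes at that moment; what a row does not reach only later rows make up. A row lasts 1/10 s, in which the tool goes at most 50 mm and 8.59 degrees, less where a joint would pass 70% of its speed; a pose out of reach is approached as far as the arm can. A call with a gripper value outside its range is refused whole. "jaw" is the closure in counts, from 0 (fully open) to 255 (shut), set as the call begins (left out, the last holds). The fingers move at their own pace and stop on an object; "newtons" is the grip in N (left out, the last holds). Time passes only in rows, so rows that repeat a pose let the fingers close. It gives the time, the measured TCP pose, the force, the opening and the grip force at its end, in the units of the state.
- read_state(): the state, without advancing time (a new reading comes with each control period).
- get_image(name): name is "scene" or "side" or "wrist"; returns a dict with "frame" (384x512x3 uint8, red, green, blue), "K" (3x3 intrinsics, pixels), "k1" (the pictures are not rectified: a ray, as slopes to the right and down, at radius r is drawn at 1 + k1 r^2 times it, then the intrinsics apply), "position" and "orientation" of the camera in the world. Camera axes: x right, y up, looking along -z (the intrinsics and any distortion apply to the point x, -y, -z); pixel columns grow to the right and rows downward; lengths in m; the calibration is good to about 2 mm. A picture is of the moment at which its call begins. There is no depth.
- close_job(): hands the job in; it is judged then, once.
The state is a dict: "t": time; "q": joint angles; "joint_velocities": joint speeds; "joint_efforts": joint torques, N m; "position": TCP position; "tool_rot": TCP orientation; "ft_force": force on the tool from outside, world axes, zero at the start; "moment": the same for the moment, N m; "grip_width": opening from 0.0 (shut) to 1.0 (fully open); "finger_force": force on a finger pad.
Only numpy, scipy, OpenCV 4.12 (cv2) and the standard library are available. Lean on these libraries where they do the work, as an engineer would, in place of code of your own. Each camera call takes 0.05 s, during which the arm holds its last target. There are 200 camera calls.

### The job

Two control boxes of the gas heater lie on the bookcase for a bench test. Fire the igniter: twist its wing-shaped knob clockwise, seen from above, all the way to its stop, keep it there for about a second, then let go so that it springs back to rest. Leave the round dial on the other box as it is set.

Things in the scene. Friction and masses are not known exactly. Their poses are not given: they have to be found in the camera images.
- igniter (a joint): turn of the wing knob, rad: 0 at rest, grows clockwise seen from above, hard stop at 1.05. A spring turns it back when let go; turning takes 0.05 N m at rest, 0.13 at the stop. It stands mid-top on a fixed grey steel box 104 mm (along the bar at rest) x 88 mm, 46 mm high, with two black ticks on top: rest and stop of the knob's white line.
- igniter_grip (a point): point on the igniter knob's upright axis at the height to grip, 83 mm above the work surface; turns with the knob. The knob is a black upright bar, 46 mm long (x, white line at the -x end of its top), 14 mm thick (y, flat parallel sides), from 9 mm above this point to 25 mm below it, where a round black skirt of 42 mm diameter begins. z is up.
- dial_box: fixed grey steel box like the igniter's, 104 (x) x 88 (y) x 46 mm, origin mid-underside on the work surface, z up; in the middle of its top stands a round black fluted dial, 42 mm diameter, its top 76 mm above the work surface, with seven ticks around it. Which box is to the left varies.
- dial_mark (a point): end of the white pointer line on top of the round dial, 16 mm from the dial's axis, 76 mm above the work surface; the dial stays where it is turned and must be left as it is set
Things that resemble listed ones, but are neither listed nor needed, are in the scene too. Leave any purple look-alike of the part that bears igniter alone.

How it is judged:
By the outcome, as a careful person would: the job done as asked, in the order asked, and still so for the second after the job is handed in, with the robot touching nothing.
It also fails if it takes over 32 s, if anything falls off the work surface, if the arm or the gripper's body presses on something with over 40 N, if the wrist force passes 120 N, or if a joint passes its speed limit or range.

## Working session

There is one attempt and no reset: what is moved stays moved. The work goes in short steps, Python scripts to look and compute and a tool call to move; the robot and the scene stay as the last step left them, time stands still between calls to the robot, and variables do not carry over. Pictures are saved under pics/ and viewed, at most 10 in all, crops included, and the job is handed in when it is done.

Besides the shell and the picture viewer there is one more tool, called as name(argument=value, ...) on one line, values as JSON. play_rows: Moves the arm, as the interface text tells. Its arguments: {"type":"object","properties":{"motion":{"type":"array","items":{"type":"array","items":{"type":"number"}}},"jaw":{"type":"number"},"newtons":{"type":"number"}},"required":["motion"]}

```bash
mkdir -p pics
cat > h.py <<'E'
import numpy as np, cv2
from cell import *
def snap(n,f):
    d=get_image(n); cv2.imwrite(f,cv2.cvtColor(np.asarray(d["frame"]),cv2.COLOR_RGB2BGR)); np.save(f[:-4]+'.npy',d,allow_pickle=True); return d
def load(f): return np.load(f,allow_pickle=True).item()
def ray(d,u,v):
    K=np.array(d["K"]); p=cv2.undistortPoints(np.array([[[u,v]]],float),K,np.array([d["k1"],0,0,0.]))[0,0]
    return np.array(d["orientation"])@np.array([p[0],-p[1],-1])
def onplane(d,u,v,z):
    r=ray(d,u,v); c=np.array(d["position"]); return c+r*(z-c[2])/r[2]
def proj(d,P):
    c=np.array(d["orientation"]).T@(np.array(P)-d["position"]); a=np.array([c[0],-c[1]])/-c[2]
    a=a*(1+d["k1"]*(a@a)); K=np.array(d["K"]); return K[:2,:2]@a+K[:2,2]
E
python3 - <<'E'
from h import *
ims=[]
for n in("scene","side","wrist"):
    d=snap(n,f"pics/{n}0.png"); print(n,np.round(d["position"],3),np.round(d["orientation"],2).tolist(),d["k1"],np.round(d["K"],0).tolist())
s=read_state();print(s["t"],s["position"],np.round(s["tool_rot"],3).tolist(),s["grip_width"])
E
```

```text
scene [0.664 0.988 0.579] [[-0.99, -0.06, 0.12], [0.13, -0.46, 0.88], [0.0, 0.89, 0.46]] -0.12133987274464066 [[448.0, 0.0, 256.0], [0.0, 448.0, 195.0], [0.0, 0.0, 1.0]]
side [ 0.193 -0.487  0.611] [[0.84, 0.34, -0.42], [-0.54, 0.53, -0.66], [-0.0, 0.78, 0.62]] -0.08757722595725179 [[362.0, 0.0, 258.0], [0.0, 362.0, 188.0], [0.0, 0.0, 1.0]]
wrist [0.222 0.616 0.372] [[0.45, -0.85, -0.28], [0.89, 0.43, 0.14], [-0.0, -0.32, 0.95]] -0.05353676338695548 [[286.0, 0.0, 256.0], [0.0, 286.0, 195.0], [0.0, 0.0, 1.0]]
0.15 [0.29343546 0.57940575 0.23845744] [[-0.892, 0.452, -0.001], [0.452, 0.892, -0.001], [0.0, -0.002, -1.0]] 0.9951801208480572
```

View pics/scene0.png

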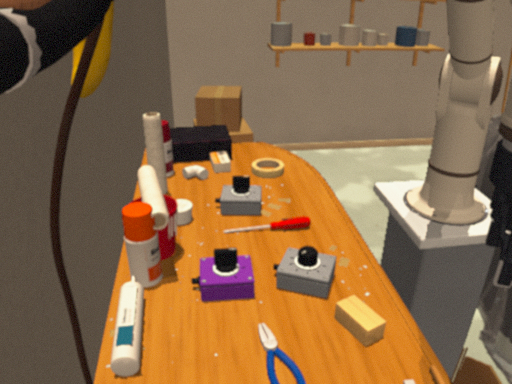

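View pics/side0.png

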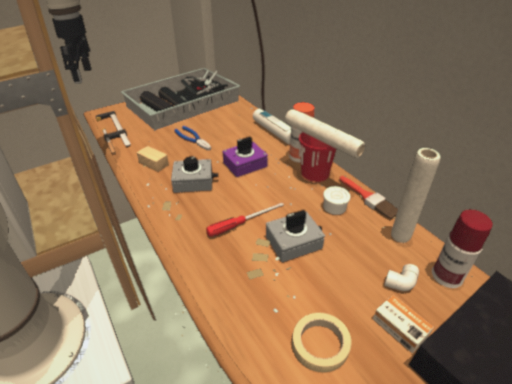

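Candidates in the scene view: the grey box with a bar knob at (240,197), side view (294,232); the purple look-alike at (226,270), side (244,155); the grey round-dial box at (306,268), side (192,172). I choose the grey bar-knob box and check it in a close crop.

Run:
```python
from h import *
a=cv2.imread('pics/side0.png')[195:270,255:335]; b=cv2.imread('pics/scene0.png')[165:225,205:275]
a=cv2.resize(a,(400,375),interpolation=2); b=cv2.resize(b,(400,343),interpolation=2)
b=cv2.copyMakeBorder(b,0,32,0,0,0); cv2.imwrite('pics/c1.png',np.hstack([a,b]))
s=load('pics/side0.npy');c=load('pics/scene0.npy')
print(onplane(s,295,214,.092),onplane(c,241,179,.092))
```

```text
[ 0.55786291 -0.05444767  0.092     ] [ 0.56036024 -0.0376272   0.092     ]
```

View pics/c1.png

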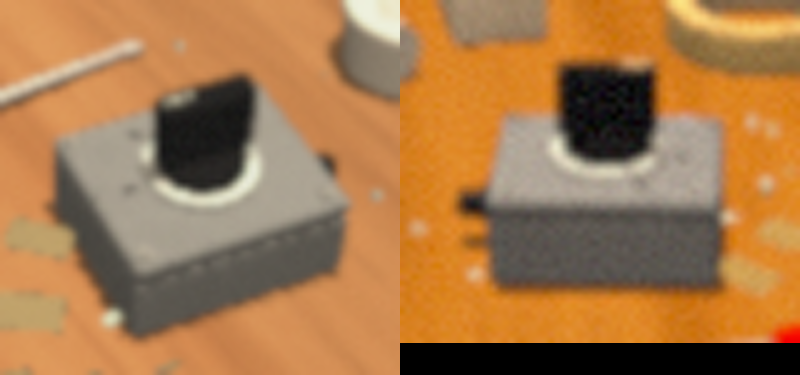

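The crop shows a grey box with a black upright bar, its white line at the bar's left end in the side view (crop (180,98)) and two ticks at (135,135) and (128,188). This is the igniter at rest.

Run:
```python
from h import *
s=load('pics/side0.npy');c=load('pics/scene0.npy')
A=[onplane(s,255+u/5-.4,195+v/5-.4,.046) for u,v in[(58,143),(135,275),(348,207),(258,95)]]
B=[onplane(c,205+(u-400)/5.714-.4,165+v/5.714-.4,.046) for u,v in[(490,208),(722,206),(722,118),(503,116)]]
for P in(A,B):
    P=np.array(P);print(P.round(3)[:,:2].tolist(),P.mean(0).round(4));print([np.linalg.norm(P[i]-P[i-1]).round(3) for i in range(4)],[np.degrees(np.arctan2(*(P[i]-P[i-1])[1::-1])).round(1) for i in range(4)])
for d,L in((s,[(255+u/5-.4,195+v/5-.4) for u,v in[(158,98),(252,80)]]),(c,[(205+(u-400)/5.714-.4,165+v/5.714-.4) for u,v in[(560,66),(655,64)]])):
    P=np.array([onplane(d,u,v,.092) for u,v in L]);print(P.round(4).tolist(),P.mean(0))
# box corner on table level
st=read_state();print(st['q'])
```

```text
[[0.518, -0.006], [0.502, -0.088], [0.601, -0.106], [0.613, -0.029]] [ 0.5585 -0.0571  0.046 ]
[np.float64(0.098), np.float64(0.084), np.float64(0.101), np.float64(0.078)] [np.float64(166.3), np.float64(-101.1), np.float64(-10.2), np.float64(81.6)]
[[0.616, -0.012], [0.514, -0.001], [0.501, -0.088], [0.604, -0.104]] [ 0.5588 -0.0511  0.046 ]
[np.float64(0.093), np.float64(0.103), np.float64(0.089), np.float64(0.104)] [np.float64(82.5), np.float64(173.8), np.float64(-98.3), np.float64(-8.4)]
[[0.5418, -0.045, 0.092], [0.5823, -0.0574, 0.092]] [ 0.56206103 -0.05117927  0.092     ]
[[0.58, -0.0574, 0.092], [0.5372, -0.0542, 0.092]] [ 0.5586364  -0.05581961  0.092     ]
[-0.83882201  0.50169247 -0.4268666   1.55122399  0.22081295  1.13827177
 -0.21030236]
```

play_rows(motion=[[-20,-17,0,0],[-50,-42,0,0],[-82,-70,0,-2],[-115,-98,0,-4],[-148,-126,0,-6],[-181,-154,0,-8],[-214,-182,0,-10],[-247,-210,0,-12],[-280,-238,0,-14],[-313,-266,0,-16]], jaw=0)

```text
t: 1.15
position: [0.453, 0.1994, 0.2393]
tool_rot: [[-0.982, 0.187, 0.0], [0.187, 0.982, -0.0], [-0.0, -0.0, -1.0]]
ft_force: [1.7, -0.1, 0.2]
grip_width: 1.0
finger_force: 0.0
```

play_rows(motion=[[-22,-33,5,-1],[-44,-67,10,-2],[-66,-100,15,-2],[-88,-134,20,-2],[-110,-167,25,-2],[-132,-200,30,-2],[-144,-220,35,-2],[-151,-230,40,-2],[-151,-230,40,-2],[-151,-230,40,-2]])

```text
t: 2.15
position: [0.5572, -0.0515, 0.199]
tool_rot: [[-0.988, 0.153, -0.001], [0.153, 0.988, 0.001], [0.001, 0.001, -1.0]]
ft_force: [-0.5, 1.3, -0.0]
grip_width: 1.003
finger_force: 0.0
```

Run:
```python
from h import *
d=snap('wrist','pics/w1.png'); s=read_state();print(s['t'],s['position'],s['tool_rot'],d['position'])
print(proj(d,[.5585,-.053,.092]),proj(d,s['position']))
```

```text
2.2 [ 0.55732674 -0.05091783  0.19931638] [[-9.88444191e-01  1.51584680e-01 -4.08241973e-04]
 [ 1.51584107e-01  9.88443651e-01  1.18668532e-03]
 [ 5.83407500e-04  1.11108921e-03 -9.99999213e-01]] [ 0.47757551 -0.03977712  0.33318675]
[255.32705551 197.73749609] [258.29075949 259.76382462]
```

View pics/w1.png

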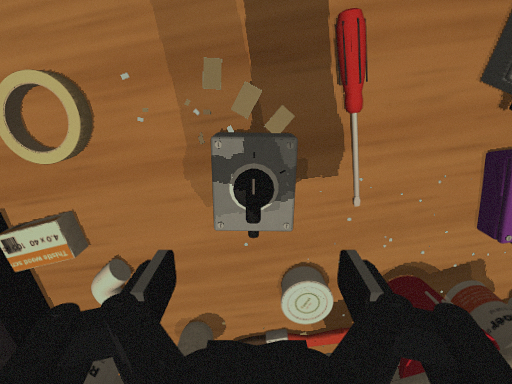

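Run:
```python
from h import *
a=cv2.imread('pics/w1.png')[125:240,200:310]; a=np.clip(a*1.8,0,255).astype(np.uint8)
cv2.imwrite('pics/c2.png',cv2.resize(a,None,fx=5,fy=5,interpolation=2))
```

```text
(no output)
```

View pics/c2.png

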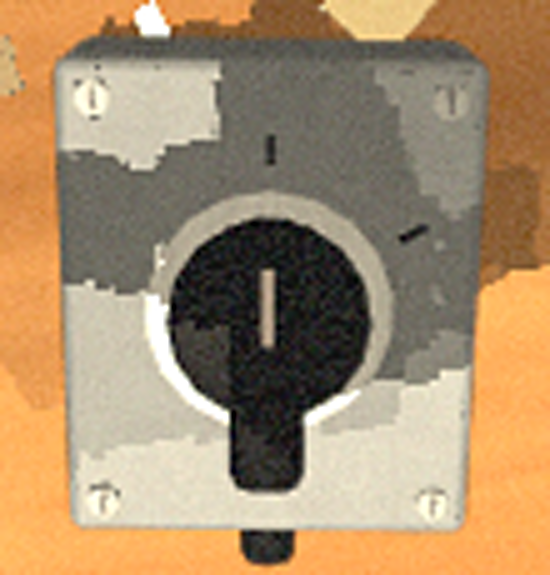

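The wrist crop shows the box square-on: screws at crop (92,98), (452,100), (103,500), (432,503). The white line runs from (267,270) to (267,346), aligned with the rest tick at (270,150); the stop tick is at (413,234), which is clockwise.

Run:
```python
from h import *
d=load('pics/w1.npy')
f=lambda u,v,z:onplane(d,200+u/5-.4,125+v/5-.4,z)[:2]
P=np.array([f(u,v,.047) for u,v in[(92,98),(452,100),(432,503),(103,500)]]);print(P.round(4).tolist(),P.mean(0))
e=(P[2]+P[3]-P[0]-P[1])/2;print('yaw',np.degrees(np.arctan2(e[1],e[0])),np.linalg.norm(e))
for u,v in[(267,270),(267,346),(268,490)]: print(f(u,v,.092))
l=f(267,346,.092)-f(267,270,.092);print(np.degrees(np.arctan2(l[1],l[0])))
l=f(268,490,.092)-f(267,270,.092);print(np.degrees(np.arctan2(l[1],l[0])),np.linalg.norm(l))
print(f(270,150,.046),f(413,234,.046))
```

```text
[[0.5122, -0.0836], [0.5235, -0.0127], [0.61, -0.0272], [0.5984, -0.0981]] [ 0.56103791 -0.05541284]
yaw -9.537797915150511 0.08755741981069044
[ 0.54078417 -0.052305  ]
[ 0.55454192 -0.05447411]
[ 0.58201501 -0.05862247]
-8.959742286232633
-8.711219673249058 0.0417120166921336
[ 0.52815004 -0.05018974] [ 0.54983975 -0.02377576]
```

play_rows(motion=[[-1,-1,15,0],[-3,-3,40,0],[-3,-4,65,0],[-3,-4,88,0],[-3,-4,105,0],[-3,-4,117,0],[-3,-4,124,0],[-3,-4,127,0],[-3,-4,127,0]])

```text
t: 3.1
position: [0.5602, -0.0573, 0.0723]
tool_rot: [[-0.988, 0.154, 0.0], [0.154, 0.988, 0.0], [-0.0, 0.0, -1.0]]
ft_force: [-0.8, -0.2, 0.1]
grip_width: 0.999
finger_force: 0.0
```

play_rows(motion=[[0,0,0,0],[0,0,0,0],[0,0,0,0],[0,0,0,0],[0,0,0,0],[0,0,0,0],[0,0,0,0],[0,0,0,0]], jaw=255, newtons=40)

```text
t: 3.9
position: [0.5606, -0.0555, 0.0729]
tool_rot: [[-0.988, 0.153, 0.001], [0.153, 0.988, 0.002], [-0.001, 0.002, -1.0]]
ft_force: [-0.8, 4.6, 5.1]
grip_width: 0.154
finger_force: 43.8
```

play_rows(motion=[[0,1,0,3],[0,1,0,9],[0,1,0,15],[0,1,0,21],[0,1,0,27],[0,1,0,33],[0,1,0,39],[0,1,0,45],[0,1,0,50],[0,1,0,54]])

```text
t: 4.9
position: [0.5608, -0.0549, 0.0729]
tool_rot: [[-0.455, 0.89, 0.001], [0.89, 0.455, 0.001], [0.001, 0.002, -1.0]]
ft_force: [0.5, 3.9, 4.7]
grip_width: 0.154
finger_force: 43.2
```

Run:
```python
from h import *
s=read_state();R=s['tool_rot'];print(s['t'],s['position'],np.degrees(np.arctan2(R[1][1],R[0][1])),s['moment'],s['ft_force'],s['grip_width'],s['q'])
```

```text
4.9 [ 0.56081541 -0.05487566  0.07285525] 27.066806612429616 [0.78097006 0.13115192 0.14152566] [0.50083819 3.89796198 4.66771305] 0.1539858752974865 [-0.01098238  0.53386454  0.0780725   1.90429945 -0.06346059  0.70482937
  0.57699597]
```

play_rows(motion=[[0,0,0,3],[0,0,0,5],[0,0,0,7],[0,0,0,8],[0,0,0,8]])

```text
t: 5.4
position: [0.5609, -0.0548, 0.0728]
tool_rot: [[-0.331, 0.944, 0.001], [0.944, 0.331, 0.001], [0.001, 0.001, -1.0]]
ft_force: [-0.8, 5.1, 5.4]
grip_width: 0.154
finger_force: 45.2
```

Run:
```python
from h import *
d=snap('wrist','pics/w2.png')
s=read_state();R=s['tool_rot'];print(s['t'],s['position'],np.degrees(np.arctan2(R[1][1],R[0][1])),s['moment'],s['ft_force'],s['grip_width'],s['finger_force'])
print(proj(d,[.5498,-.0238,.046]))
u,v=proj(d,[.56,-.055,.085]).astype(int)
a=d['frame'][v-70:v+70,u-90:u+90,::-1];a=np.clip(a*1.8,0,255).astype(np.uint8)
cv2.imwrite('pics/c3.png',cv2.resize(a,None,fx=4,fy=4,interpolation=2));print(u,v)
```

```text
5.45 [ 0.56088473 -0.0547914   0.0728361 ] 19.35198691730923 [1.09623347 0.02760192 0.71533745] [0.02772376 6.75544719 4.83000792] 0.1561783474160972 45.122365951538086
[255.62126261 185.85970845]
254 271
```

View pics/c3.png

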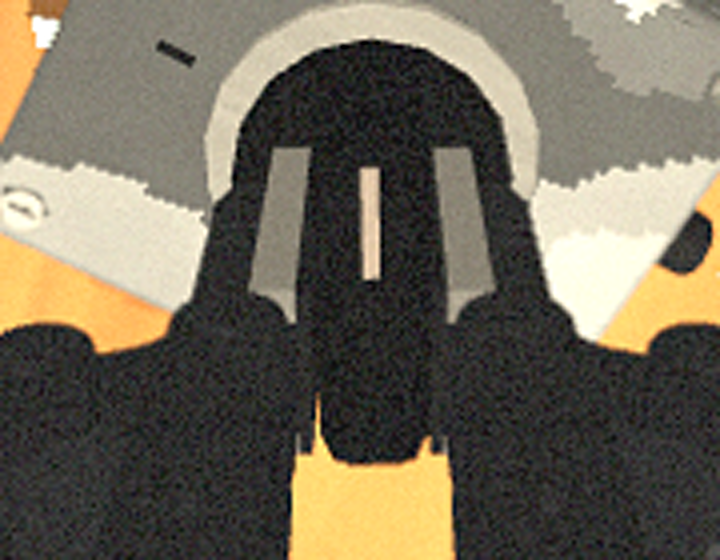

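The bar sits between the pads with its line toward the stop, and the moment about z jumped from 0.14 to 0.72 N m, so the knob is on its stop. I hold it there, then let go.

play_rows(motion=[[0,0,0,0],[0,0,0,0],[0,0,0,0],[0,0,0,0],[0,0,0,0],[0,0,0,0],[0,0,0,0],[0,0,0,0]])

```text
t: 6.25
position: [0.5609, -0.0548, 0.0728]
tool_rot: [[-0.331, 0.943, 0.001], [0.943, 0.331, 0.001], [0.001, 0.001, -1.0]]
ft_force: [-0.1, 4.7, 4.6]
grip_width: 0.154
finger_force: 45.1
```

play_rows(motion=[[0,0,0,0],[0,0,0,0],[0,0,0,0],[0,0,0,0],[0,0,0,0],[0,0,0,0],[0,0,0,0],[0,0,0,0]], jaw=0)

```text
t: 7.05
position: [0.5601, -0.0567, 0.0723]
tool_rot: [[-0.328, 0.945, -0.0], [0.945, 0.328, -0.0], [-0.0, -0.0, -1.0]]
ft_force: [-0.5, 0.6, -0.0]
grip_width: 0.997
finger_force: 0.0
```

play_rows(motion=[[0,0,-8,0],[0,0,-25,0],[0,0,-50,0],[0,0,-75,0],[0,0,-100,0],[0,0,-115,0],[0,0,-125,0],[0,0,-127,0],[0,0,-127,0]])

```text
t: 7.95
position: [0.56, -0.0565, 0.1992]
tool_rot: [[-0.328, 0.945, -0.0], [0.945, 0.328, 0.0], [0.0, -0.0, -1.0]]
ft_force: [0.1, 0.1, -0.0]
grip_width: 1.001
finger_force: 0.0
```

Run:
```python
from h import *
d=snap('wrist','pics/w3.png')
u,v=proj(d,[.56,-.055,.06]).astype(int);v=max(v,70)
a=d['frame'][v-70:v+70,u-90:u+90,::-1];a=np.clip(a*1.8,0,255).astype(np.uint8)
cv2.imwrite('pics/c4.png',cv2.resize(a,None,fx=4,fy=4,interpolation=2));print(u,v)
```

```text
256 184
```

View pics/c4.png

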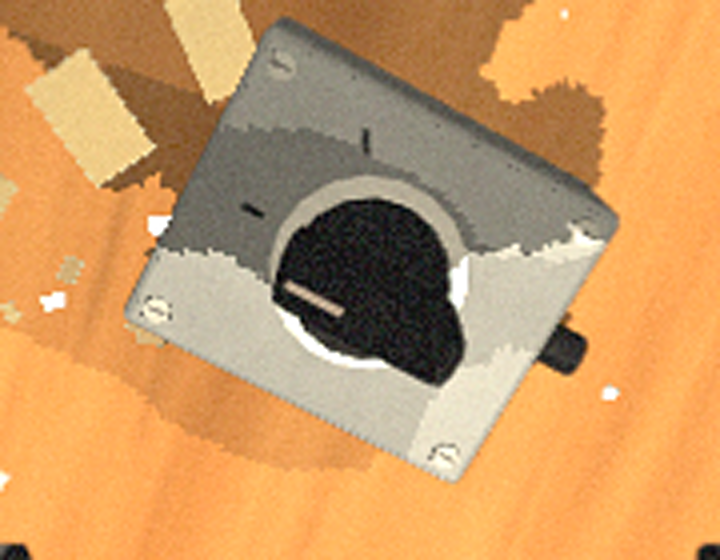

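The white line, crop (285,285)–(342,312), is again parallel to the rest tick at (253,210). The knob has sprung back and the gripper is clear.

```bash
python3 -c "
from cell import *
print(close_job())"
```

```text
the job is handed in; nothing more can be done
None
```

The igniter knob was turned clockwise to its stop, held there for about a second and let go; it sprang back to rest, the round dial was never touched, and the job was handed in at about 8 s.

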